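# Push a row of LED drivers home in the test rail and shut the keeper

### The arm

A 6-joint arm with a two-finger parallel gripper is mounted at the origin on the work surface; the furniture and walls round the work are solid. World frame = base frame: x ahead of the robot, y to its left, z up, the work surface at z = 0. Lengths are in mm, angles in rad, forces in N, time in s.
With the tool pointing down it reaches from about 350 to 925 mm from the base axis. Payload 6.4 kg.
Tool frame: the origin (TCP) lies between the finger pads; the fingertips stand 25 mm ahead of it and the grasp point (between the pads) lies 6 mm ahead of it; z points along the fingers, y is the line along which they close (so a half turn about z gives the same grasp; the last joint's range is limited). The gripper opens to 94 mm and grips with 3 to 60 N. Pads are 16 mm wide; open, the fingers measure 119 mm over their backs; the gripper's body (75 mm by 177 mm) begins 78 mm behind the grasp point.
Start: joints at [-1.491, 0.245, 1.558, -0, 1.339, -0.174], TCP at [163.209, -629.187, 230.455] pointing down, gripper open.
Joint ranges: [-3.13, 3.13], [-1.02, 2.26], [0.13, 2.54], [-0.95, 4.09], [0.21, 2.88], [-2.74, 2.74]. Speed limits (rad/s): [2.57, 2.57, 3.14, 3.14, 3.14, 3.14].

### API

Orientations are given as a rotation vector (axis times angle).
In Python, from workcell import ctrl gives the robot as it stands.
- The arm moves only by the tool step_arm, never from a script. Its argument "steps" is a list of rows, each a list of 6 numbers: the shift along the tool's x, y, z in mm, then the turn, a rotation vector about the tool's x, y, z in degrees. A call has 1 to 20 rows; each row shifts and turns the commanded pose from where the row before left it, along the tool's axes as they then stand; what a row does not reach is not made up. A row lasts 1/12 s, in which the tool goes at most 41.7 mm and 7.16 degrees, less where a joint would pass 70% of its speed; a pose out of reach is approached as far as the arm can. A call is refused whole if a number of a shift passes 41.7 or a number of a turn 7.16, either way. A call with a gripper value outside its range is refused whole. "jaw" is the gripper command: -1 is fully open, 1 is shut, values between are in proportion, set as the call begins (left out, the last holds). The fingers move at their own pace and stop on an object; "newtons" is the grip in N (left out, the last holds). Time passes only in rows, so rows that do not move let the fingers close. It gives the time, the measured TCP pose, the force, the opening and the grip force at its end, in the units of the state.
- ctrl.get_state(): the state, without advancing time (a new reading comes with each control period).
- ctrl.camera(name): name is "scene" or "top" or "wrist"; returns a dict with "pixels" (400x640x3 uint8, red, green, blue), "intrinsics" (3x3 intrinsics, pixels), "R" (3x3) and "t" (3): a world point X has camera coordinates R X + t. Camera axes: x right, y down, z forward; pixel columns grow to the right and rows downward; lengths in mm; the calibration is good to about 2 mm. A picture is of the moment at which its call begins. There is no depth.
- ctrl.job_done(): hands the job in; it is judged then, once.
The state is a dict: "time": time; "qpos": joint angles; "dq": joint speeds; "joint_efforts": joint torques, N m; "tool_pos": TCP position; "ee_rot": TCP orientation; "contact_force": force on the tool from outside, world axes, zero at the start; "ft_torque": the same for the moment, N m; "opening": finger opening in mm; "grip_force": force on a finger pad.
Only numpy, scipy, OpenCV 4.12 (cv2) and the standard library are available. Lean on these libraries where they do the work, as an engineer would, in place of code of your own. Each camera call takes 0.05 s, during which the arm holds its last target. There are 200 camera calls.

### The job

Load the test rail: with a fingertip against the rear driver only, gently push the whole row of three blue LED drivers along the rail until the leading one stands against the end stop and the row is closed up. Then push the red keeper arm round until it lies fully shut across the rail behind the row. Nothing is to be gripped or lifted, the two front drivers are moved only by the one behind them, and the multimeter, tape and marker beside the rail stay where they are.

Things in the scene. Friction and masses are not known exactly. Their poses are not given: they have to be found in the camera images.
- rail: Pale aluminium base plate, 76 x 345 x 6 mm, fixed on the bench, with an open channel. Origin under its middle, on the bench; y runs along the channel to the end stop, x across it (roughly away from the robot), z up. Channel floor 6 mm above the bench, 50 mm wide between two steel guide strips 6 mm thick that rise to 11 mm, about 13 mm lower than the drivers' tops. Open at its -y end (y -170 mm).
- stop_face (a point): Point on the face of the dark steel end stop (36 mm high, spans the channel), on the channel's middle, at y +130 mm in the rail's frame, 15 mm above the bench; axes as the rail's. With the row home, the rear face of the rear driver is 168 mm from it, at y -38 mm.
- driver_1: Leading driver, nearest the end stop. Loose blue LED driver, about 85 g. Origin at its underside, 3.5 mm off the block's middle: in its own frame the block spans x -27 to +20 mm (across the rail), y -28 to +28 mm (along it, +y to the end stop), z 0 to 18 mm. Black cable glands stick out 7 mm farther at +x.
- driver_2: Middle driver, behind driver_1. Loose blue LED driver, about 85 g. Origin at its underside, 3.5 mm off the block's middle: in its own frame the block spans x -27 to +20 mm (across the rail), y -28 to +28 mm (along it, +y to the end stop), z 0 to 18 mm. Black cable glands stick out 7 mm farther at +x.
- driver_3: Rear driver, farthest from the end stop: the one to push. Loose blue LED driver, about 85 g. Origin at its underside, 3.5 mm off the block's middle: in its own frame the block spans x -27 to +20 mm (across the rail), y -28 to +28 mm (along it, +y to the end stop), z 0 to 18 mm. Black cable glands stick out 7 mm farther at +x.
- keeper (a joint): Angle of the red keeper arm, rad: 0 is shut (square across the channel, pointing to the rail's -x, against a dark lug), 2.1 fully open; at 1.57 it points along the rail to -y, outside the channel on its +x side. Turns stiffly about an upright pin (0.05 N m friction), stays where it is left. Shut, it stands 2 mm behind the rear driver of a row that is home; otherwise it cannot shut.
- keeper_pivot (a point): On the pin's axis, 25 mm above the bench, at x +46 mm, y -44 mm in the rail's frame; axes as the rail's.
- keeper_tip (a point): On the red arm's middle line under its black knob, 78 mm from the pin's axis, 25 mm above the bench. The arm is a flat bar 8 mm thick, from 16.5 to 34.5 mm above the bench, ending 88 mm from the pin; the knob, 11 mm in diameter, rises to 51 mm. Own axes: x along the arm from tip to pin, y square to it: the arm is pushed shut towards its own +y.
- multimeter: Orange and black multimeter, 141 x 77 x 42 mm, loose, lying on the +x side of the rail; origin under its middle, x along its length. To be left alone.
- blue_tape: Roll of blue tape, 62 mm in diameter, 18 mm high, loose, on the -x side of the rail; origin under its middle. To be left alone.
- red_marker: White marker with a red cap, 124 mm long, 16 mm thick, loose, on the -x side of the rail; origin under one end, lying from there along its own +y. To be left alone.
Things that resemble listed ones, but are neither listed nor needed, are in the scene too. What is shaped like the driver_1 but green or orange is not meant.

How it is judged (in metres and radians):
On the way, in this order (a step that is already met when the one before it is completed fails the run):
1. the row of drivers is home against the end stop while the keeper is still open (y of driver_1 in the frame of rail above 0.098 m and y of driver_2 in the frame of rail above 0.042 m and y of driver_3 in the frame of rail above -0.014 m and height (world z) of each of driver_1, driver_2, driver_3 below 0.009 m and angle between each of driver_1, driver_2, driver_3's own z axis and vertical below 0.08 rad and value of joint keeper above 1.2 rad), for 0.2 s.
2. the keeper is shut behind the row (value of joint keeper below 0.06 rad), for 0.2 s.
At the end, for the whole second after the job is handed in: All three drivers stand flat in the channel, each within 4 mm of its place in a closed-up row against the end stop, at rest, and the keeper is within 0.06 rad of fully shut (y of driver_1 in the frame of rail above 0.098 m and y of driver_2 in the frame of rail above 0.042 m and y of driver_3 in the frame of rail above -0.014 m and height (world z) of each of driver_1, driver_2, driver_3 below 0.009 m and angle between each of driver_1, driver_2, driver_3's own z axis and vertical below 0.08 rad and linear speed of each of driver_1, driver_2, driver_3 below 0.01 m/s and value of joint keeper below 0.06 rad); the robot touches nothing.
It fails at once if a driver is lifted or tipped out of the channel (height (world z) of any of driver_1, driver_2, driver_3 above 0.014 m or angle between any of driver_1, driver_2, driver_3's own z axis and vertical above 0.2 rad).
It fails at once if the robot touches one of the two front drivers (contact force between any of the arm, the fingers and driver_1 above 0.5 N or contact force between any of the arm, the fingers and driver_2 above 0.5 N).
It fails at once if the rear driver is gripped or rammed (more than 40 N) (contact force between the fingers and driver_3 above 40 N).
It fails at once if the keeper is gripped or forced (more than 40 N) (contact force between the fingers and keeper above 40 N).
It fails at once if the multimeter, the tape or the marker is shifted by more than 15 mm (distance of any of multimeter, blue_tape, red_marker from where it was at the start of the episode above 0.015 m).
It also fails if it takes over 58 s, if anything falls off the work surface, if the arm or the gripper's body presses on something with over 40 N, if the wrist force passes 120 N, or if a joint passes its speed limit or range.

## Working session

There is one attempt and no reset: what is moved stays moved. The work goes in short steps, Python scripts to look and compute and a tool call to move; the robot and the scene stay as the last step left them, time stands still between calls to the robot, and variables do not carry over. Pictures are saved under pics/ and viewed, at most 10 in all, crops included, and the job is handed in when it is done.

Besides the shell and the picture viewer there is one more tool, called after "Request:" as name([rows], argument=value, ...), one row to a line, values as JSON. step_arm: Moves the arm, as the interface text tells. Its arguments: {"type":"object","properties":{"steps":{"type":"array","items":{"type":"array","items":{"type":"number"}}},"jaw":{"type":"number"},"newtons":{"type":"number"}},"required":["steps"]}

```bash
mkdir -p pics; cat > h.py <<'E'
import numpy as np, cv2
from workcell import ctrl
def shot(n,f):
    c=ctrl.camera(n); cv2.imwrite('pics/'+f,c['pixels'][:,:,::-1]); np.savez('pics/'+f+'.npz',**c); return c
def ray(c,uv,z):
    R,t,K=np.array(c['R']),np.array(c['t']).ravel(),np.array(c['intrinsics'])
    C=-R.T@t; d=R.T@np.linalg.inv(K)@np.array([uv[0],uv[1],1.0]); return C+d*(z-C[2])/d[2]
E
python3 - <<'E'
from h import *
for n in('top','scene'):
    c=shot(n,n+'1.png'); print(n,-c['R'].T@c['t'])
s=ctrl.get_state(); print(s)
E
```

```text
top [ 247.92302823  311.35272592 1082.4941432 ]
scene [217.5147058  827.48070693 667.78377489]
{'time': 0.1, 'qpos': array([-1.49108420e+00,  2.45715451e-01,  1.55887456e+00, -2.66035220e-05,
        1.33866849e+00, -1.74110235e-01]), 'dq': array([ 0.00028545, -0.00147447, -0.00057412,  0.00029555,  0.00089996,
       -0.00111032]), 'joint_efforts': array([-3.59402475e-04, -4.16917634e+01, -3.15523589e+01,  6.87283161e-02,
        3.10181617e-02, -5.00466911e-05]), 'tool_pos': array([ 163.17219634, -628.68388336,  229.48334983]), 'ee_rot': array([-3.11467361e+00, -3.97432605e-01, -8.28015188e-05]), 'contact_force': array([0.04107701, 0.16062404, 0.03308125]), 'ft_torque': array([ 0.02650076,  0.01228695, -0.0415599 ]), 'grip_force': 0.0, 'opening': 94.04894210632699}
```

View pics/top1.png

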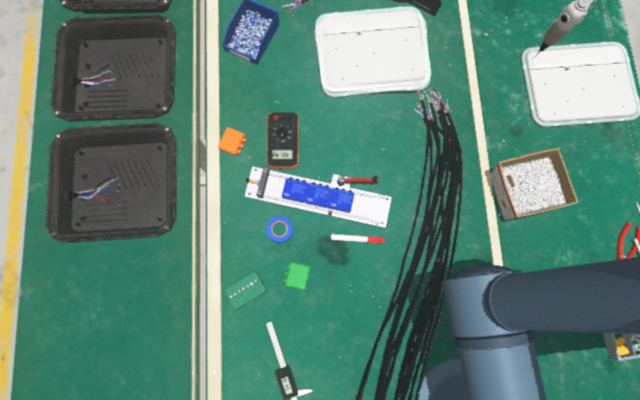

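View pics/scene1.png

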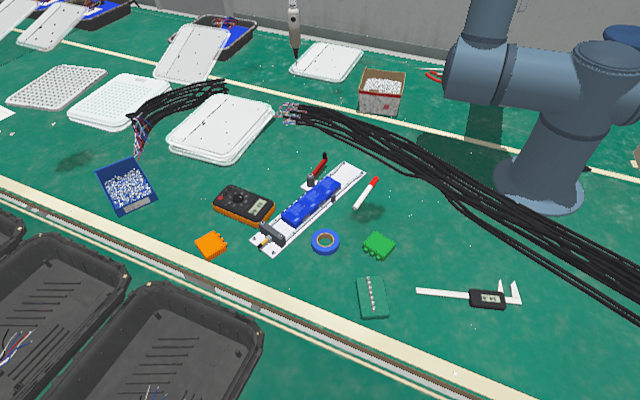

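The top view shows the rail from the end stop at about (262,184) to its open end at (390,208). The blue row runs from x=283 to 353, the keeper pivot is near (340,181), and its red arm points right to (378,181). The tape is at (279,229), the marker at (357,239) and the multimeter at (283,140).

```bash
python3 - <<'E'
from h import *
c=dict(np.load('pics/top1.png.npz')); im=c['pixels']; print(c['intrinsics'][0,0])
for uv in[(320,200),(0,0),(640,400)]: print(uv,ray(c,uv,0).round())
r=im[150:250,235:400][:,:,::-1]
big=cv2.resize(r,None,fx=4.8,fy=4.8,interpolation=cv2.INTER_CUBIC); cv2.imwrite('pics/c1.png',big)
hsv=cv2.cvtColor(im,cv2.COLOR_RGB2HSV)
def blobs(m,z,name):
    m[:150]=0;m[250:]=0;m[:,:235]=0;m[:,400:]=0
    cs,_=cv2.findContours(m,cv2.RETR_EXTERNAL,cv2.CHAIN_APPROX_NONE)
    for k in cs:
        if cv2.contourArea(k)>20:
            b=cv2.boxPoints(cv2.minAreaRect(k)); print(name,cv2.contourArea(k)); print(np.c_[b,[ray(c,p,z)[:2] for p in b]].round(1))
blobs(cv2.inRange(hsv,(105,120,60),(130,255,255)),24,'blue')
w=cv2.inRange(hsv,(0,0,165),(180,60,255)); blobs(cv2.morphologyEx(w,cv2.MORPH_CLOSE,np.ones((9,9))),6,'white')
blobs(cv2.inRange(hsv,(0,130,60),(8,255,255))|cv2.inRange(hsv,(170,130,60),(180,255,255)),34,'red')
E
```

```text
459.48093393744017
(320, 200) [487. 285.   0.]
(0, 0) [1077. 1110.    0.]
(640, 400) [   1. -394.    0.]
blue 524.0
[[261.6 223.2 433.2 424.9]
 [284.8 211.6 458.  369.8]
 [296.4 234.8 401.8 344.9]
 [273.2 246.4 377.6 399.6]]
blue 1283.5
[[281.4 196.7 494.3 376.5]
 [285.9 176.8 542.3 364. ]
 [354.  192.3 496.2 204.4]
 [349.5 212.2 448.9 218.3]]
white 185.5
[[330.6 239.2 390.  265.5]
 [331.1 232.8 404.9 263.4]
 [367.3 235.7 393.7 178.6]
 [366.8 242.1 378.8 181. ]]
white 24.0
[[271.  225.  430.9 404.7]
 [287.  225.  429.  366.8]
 [287.  236.  402.7 367.8]
 [271.  236.  404.7 405.5]]
white 4633.5
[[243.7 196.4 503.9 468.1]
 [252.8 155.3 606.2 443.9]
 [394.6 186.8 509.  103.7]
 [385.5 227.9 410.2 134.2]]
white 138.5
[[273.  150.  617.3 394. ]
 [291.  150.  615.  349.8]
 [291.  158.  594.5 350.6]
 [273.  158.  596.7 394.6]]
red 68.0
[[368.  237.  386.9 180.6]
 [383.  237.  385.2 146.2]
 [383.  242.  373.7 147.2]
 [368.  242.  375.4 181.5]]
red 53.5
[[346.  178.  529.5 221.8]
 [372.  178.  526.3 160.5]
 [372.  181.  519.  161.1]
 [346.  181.  522.2 222.3]]
```

View pics/c1.png

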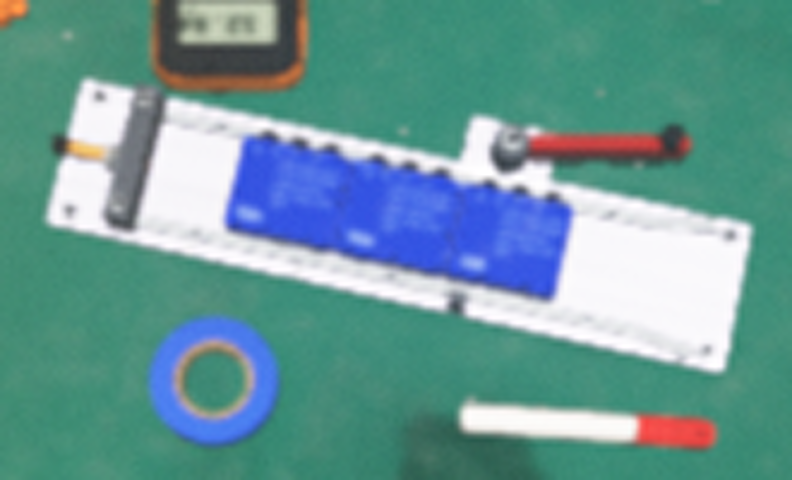

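The crop shows the plate corners at (85,80), (47,226), (752,225) and (722,372). The rear face of the row is at x≈562. The row is already nearly closed up, about 40 mm short of the stop, and the arm is open.

```bash
cat >> h.py <<'E'
from scipy.spatial.transform import Rotation as Ro
def rail():
    d=np.load('rail.npz'); return d['o'],d['ex'],d['ey']
def tool():
    s=ctrl.get_state(); return s['tool_pos'],Ro.from_rotvec(s['ee_rot']).as_matrix()
E
python3 - <<'E'
from h import *
c=dict(np.load('pics/top1.png.npz'))
f=lambda u,v,z: ray(c,(u/4.8+235-.4,v/4.8+150-.4),z)[:2]
TL,BL,TR,BR=[f(*p,6) for p in[(85,80),(47,226),(752,225),(722,372)]]
o=(TL+BL+TR+BR)/4; ey=(TL+BL-TR-BR); print(np.linalg.norm(ey)/2, np.linalg.norm(TL-BL),np.linalg.norm(TR-BR))
ey/=np.linalg.norm(ey); ex=np.array([ey[1],-ey[0]]); np.savez('rail.npz',o=o,ex=ex,ey=ey); print(o,ey)
for n,p in dict(rearR=(572,205,24),rearL=(553,300,24),frontR=(243,137,24),stopR=(160,92,42),pivot=(511,146,36),tip=(675,142,51),tape=(213,380,18),mark=(460,415,8),marke=(715,435,8)).items():
    q=f(*p)-o; print(n,(q@ex).round(1),(q@ey).round(1))
p,R=tool(); e=np.r_[ey,0]
print('yaw turn about tool z deg', np.degrees(np.arctan2(-(R[:,0]@e), -(R[:,1]@e))))
E
```

```text
344.0926497752427 77.97397405879721 76.43643542805556
[494.76014151 290.28447355] [0.26681895 0.96374667]
rearR 24.2 -81.9
rearL -24.6 -82.3
frontR 22.7 84.6
stopR 31.6 127.4
pivot 43.8 -46.3
tip 58.9 -123.3
tape -98.3 71.3
mark -87.5 -49.9
marke -70.0 -173.8
yaw turn about tool z deg -30.018391623768235
```

Request:
step_arm([
  [0,0,0,0,0,5],
  [0,0,0,0,0,5],
  [0,0,0,0,0,5],
  [0,0,0,0,0,5],
  [0,0,0,0,0,5],
  [0,0,0,0,0,5],
  [37,0,0,0,0,0],
  [37,0,0,0,0,0],
  [0,-35,0,0,0,0],
  [0,-35,0,0,0,0],
  [0,-35,0,0,0,0],
  [0,-35,0,0,0,0],
  [0,-35,0,0,0,0],
  [0,-35,0,0,0,0],
  [0,-35,0,0,0,0],
  [0,-35,0,0,0,0],
  [0,-35,0,0,0,0],
  [0,-35,0,0,0,0],
  [0,-35,0,0,0,0],
  [0,-35,0,0,0,0],
], jaw=1, newtons=10)

```text
time: 1.77
tool_pos: [346.4, -242.3, 230.1]
ee_rot: [-3.113, 0.423, 0.0]
contact_force: [0.2, 0.1, 1.2]
opening: 0.5
grip_force: 0.0
```

Request:
step_arm([
  [0,-35,0,0,0,0],
  [0,-35,0,0,0,0],
  [0,-35,0,0,0,0],
  [0,-35,0,0,0,0],
  [0,-35,0,0,0,0],
  [0,-35,0,0,0,0],
  [0,-35,0,0,0,0],
  [0,-35,0,0,0,0],
  [0,-35,0,0,0,0],
  [0,-35,0,0,0,0],
  [0,-30,0,0,0,0],
  [0,-15,0,0,0,0],
  [0,0,0,0,0,0],
  [0,0,0,0,0,0],
])

```text
time: 2.93
tool_pos: [451.4, 136.9, 230.0]
ee_rot: [3.113, -0.42, -0.002]
contact_force: [0.5, -0.4, 0.2]
opening: 0.5
grip_force: 0.0
```

```bash
cat > chk.py <<'E'
from h import *
o,ex,ey=rail(); p,R=tool(); q=p[:2]-o; s=ctrl.get_state()
print('t',s['time'],'rail',(q@ex).round(1),(q@ey).round(1),'z',p[2].round(1),'open',s['opening'],'F',s['contact_force'].round(1),'toolx.ex',(R[:2,0]@ex).round(4),'ey',(R[:2,0]@ey).round(3),R[2,2].round(4))
E
python3 - <<'E'
import chk
from h import *
c=shot('wrist','w1.png'); c2=shot('top','t2.png')
E
```

```text
t 2.9333 rail -0.9 -159.4 z 230.0 open 0.4794335812428183 F [ 0.5 -0.4  0.2] toolx.ex 1.0 ey 0.002 -1.0
```

View pics/w1.png

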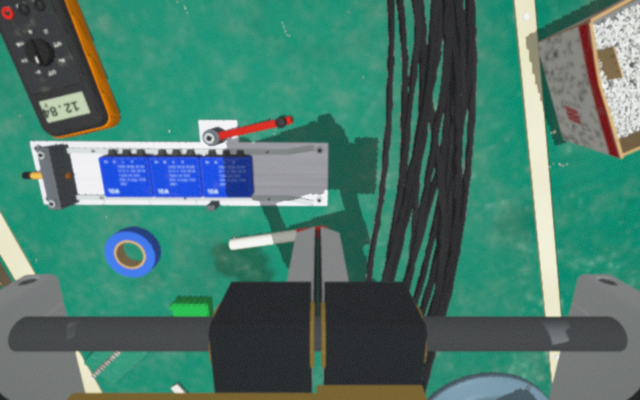

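The wrist view shows the fingertips at (318,230). The rail runs from about (32,175) to (328,175), the rear face of the row is at x≈254, and the keeper goes from its pin at (210,135) to the knob at (283,121).

```bash
python3 - <<'E'
from h import *
o,ex,ey=rail(); c=dict(np.load('pics/w1.png.npz'))
im=c['pixels']; print('cam',-c['R'].T@c['t'])
for n,p in dict(TR=(328,143,6),BR=(328,206,6),TL=(30,142,6),BL=(35,207,6),rearR=(254,156,24),rearL=(254,196,24),pivot=(210,136,36),knob=(283,121,51),armend=(291,119,34),marker=(230,243,8)).items():
    q=ray(c,p[:2],p[2])[:2]-o; print(n,(q@ex).round(1),(q@ey).round(1))
E
```

```text
cam [527.87257232 115.75234032 384.4427259 ]
TR 36.3 -172.2
BR -40.0 -173.0
TL 36.6 171.8
BL -42.0 184.2
rearR 23.7 -89.4
rearL -22.5 -87.1
pivot 46.7 -46.2
knob 63.1 -125.4
armend 64.3 -132.1
marker -88.2 -50.7
```

Request:
step_arm([
  [0,0,30,0,0,0],
  [0,0,30,0,0,0],
  [0,0,30,0,0,0],
  [0,0,30,0,0,0],
  [0,0,30,0,0,0],
  [0,0,20,0,0,0],
  [0,0,12,0,0,0],
  [0,0,6,0,0,0],
  [0,0,6,0,0,0],
  [0,0,0,0,0,0],
  [0,-10,0,0,0,0],
  [0,-10,0,0,0,0],
  [0,-10,0,0,0,0],
  [0,-5,0,0,0,0],
  [0,-5,0,0,0,0],
  [0,0,0,0,0,0],
  [0,0,0,0,0,0],
])

```text
time: 4.45
tool_pos: [462.4, 175.6, 36.5]
ee_rot: [3.113, -0.421, 0.0]
contact_force: [0.5, 0.0, 1.0]
opening: 0.3
grip_force: 0.0
```

```bash
python3 - <<'E'
import chk
from h import *
c=shot('wrist','w2.png'); 
E
```

```text
t 4.45 rail -0.6 -119.2 z 36.5 open 0.3282386159824182 F [0.5 0.  1. ] toolx.ex 1.0 ey 0.001 -1.0
```

View pics/w2.png

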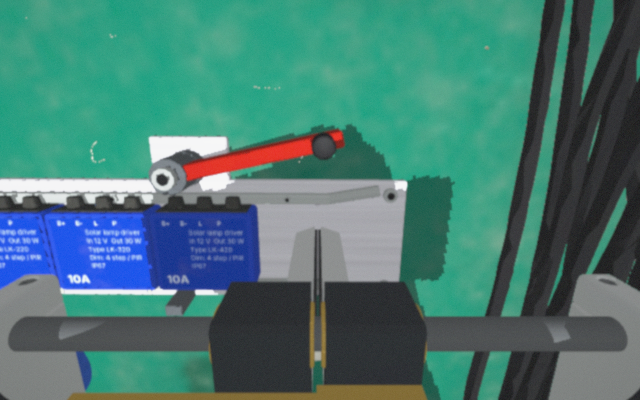

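The finger is centred in the channel, with its tip at (318,230). The driver's rear face is at x≈258, so the way is clear.

Request:
step_arm([
  [0,-4,0,0,0,0],
  [0,-4,0,0,0,0],
  [0,-3,0,0,0,0],
  [0,-2,0,0,0,0],
  [0,-2,0,0,0,0],
  [0,-2,0,0,0,0],
  [0,-2,0,0,0,0],
  [0,-2,0,0,0,0],
  [0,-2,0,0,0,0],
  [0,-2,0,0,0,0],
  [0,-2,0,0,0,0],
  [0,-2,0,0,0,0],
  [0,-2,0,0,0,0],
  [0,-2,0,0,0,0],
  [0,-2,0,0,0,0],
  [0,-2,0,0,0,0],
  [0,-2,0,0,0,0],
  [0,-2,0,0,0,0],
  [0,-2,0,0,0,0],
  [0,-2,0,0,0,0],
])

```text
time: 6.17
tool_pos: [474.4, 218.7, 36.4]
ee_rot: [3.113, -0.422, -0.0]
contact_force: [-1.1, -1.4, 2.2]
opening: 0.6
grip_force: 1.2
```

```bash
python3 - <<'E'
import chk
from h import *
c=shot('wrist','w3.png'); 
E
```

```text
t 6.1667 rail -0.5 -74.4 z 36.4 open 0.5766756265244647 F [-1.1 -1.4  2.2] toolx.ex 1.0 ey 0.0 -1.0
```

View pics/w3.png

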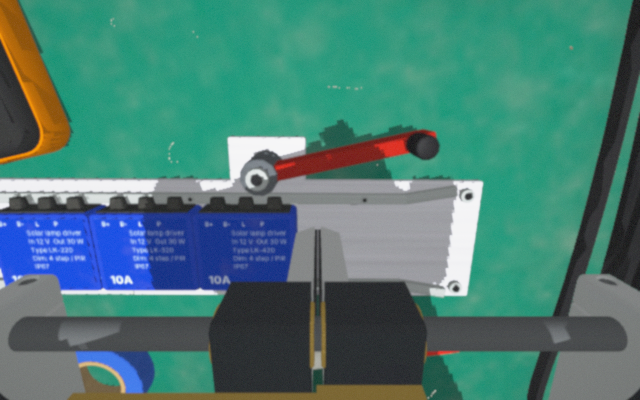

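Contact made: the driver's rear face (x≈297) is against the finger, and the row is moving straight and closed up.

Request:
step_arm([
  [0,-2,0,0,0,0],
  [0,-2,0,0,0,0],
  [0,-2,0,0,0,0],
  [0,-2,0,0,0,0],
  [0,-2,0,0,0,0],
  [0,-2,0,0,0,0],
  [0,-2,0,0,0,0],
  [0,-2,0,0,0,0],
  [0,-2,0,0,0,0],
  [0,0,0,0,0,0],
])

```text
time: 7.05
tool_pos: [479.3, 236.4, 36.4]
ee_rot: [-3.112, 0.422, -0.0]
contact_force: [-0.3, -1.1, -0.3]
opening: 0.7
grip_force: 0.1
```

Request:
step_arm([
  [0,-1,0,0,0,0],
  [0,-1,0,0,0,0],
  [0,0,0,0,0,0],
])

```text
time: 7.3
tool_pos: [479.8, 238.0, 36.4]
ee_rot: [-3.113, 0.423, -0.0]
contact_force: [-0.0, -1.0, -0.6]
opening: 0.7
grip_force: 0.6
```

Request:
step_arm([
  [0,-1,0,0,0,0],
  [0,-1,0,0,0,0],
  [0,0,0,0,0,0],
])

```text
time: 7.55
tool_pos: [480.3, 239.9, 36.4]
ee_rot: [-3.113, 0.423, -0.0]
contact_force: [-0.1, -2.2, -0.1]
opening: 0.6
grip_force: 0.7
```

```bash
python3 chk.py
```

```text
t 7.55 rail -0.5 -52.4 z 36.4 open 0.5977941046474511 F [-0.1 -2.2 -0.1] toolx.ex 1.0 ey 0.0 -1.0
```

Request:
step_arm([
  [0,-0.7,0,0,0,0],
  [0,-0.7,0,0,0,0],
  [0,0,0,0,0,0],
])

```text
time: 7.8
tool_pos: [480.5, 240.6, 36.4]
ee_rot: [3.112, -0.422, -0.001]
contact_force: [-0.6, -4.2, 1.7]
opening: -0.1
grip_force: 2.5
```

Request:
step_arm([
  [0,-0.7,0,0,0,0],
  [0,0,0,0,0,0],
])

```text
time: 7.97
tool_pos: [480.5, 240.7, 36.4]
ee_rot: [3.11, -0.421, -0.002]
contact_force: [-2.6, -7.4, 3.8]
opening: 0.7
grip_force: 3.9
```

```bash
python3 - <<'E'
import chk
from h import *
c=shot('wrist','w4.png'); c=shot('top','t4.png')
E
```

```text
t 7.9667 rail -0.5 -51.6 z 36.4 open 0.7159089950391302 F [-2.6 -7.4  3.8] toolx.ex 1.0 ey 0.001 -1.0
```

View pics/w4.png

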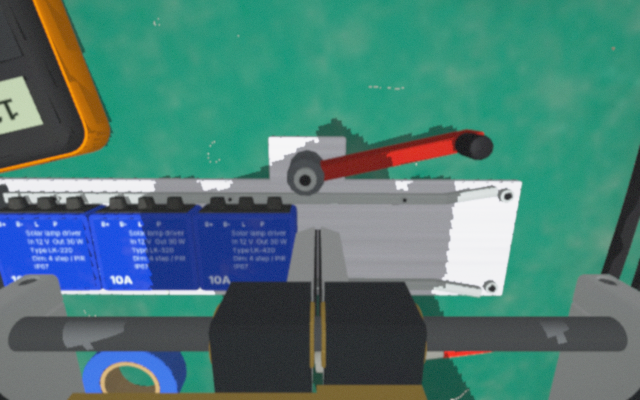

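The finger stopped with force rising to 7 N and the row's rear face at about y = -39, so the row is home. The keeper is still open, with its knob at (478,146). Next I'll back off, lift, and come down outside the arm.

Request:
step_arm([
  [0,1,0,0,0,0],
  [0,4,0,0,0,0],
  [0,10,0,0,0,0],
  [0,0,-25,0,0,0],
  [0,0,-25,0,0,0],
  [0,0,-25,0,0,0],
  [0,0,0,0,0,0],
  [21,7,0,0,0,0],
  [22,7,0,0,0,0],
  [22,7,0,0,0,0],
  [21,7,0,0,0,0],
  [0,0,0,0,0,0],
  [0,0,20,0,0,0],
  [0,0,20,0,0,0],
  [0,0,18,0,0,0],
  [0,0,10,0,0,0],
  [0,0,0,0,0,0],
  [0,0,0,0,0,0],
])

```text
time: 9.57
tool_pos: [551.6, 177.5, 43.0]
ee_rot: [3.113, -0.422, -0.002]
contact_force: [0.3, -0.1, 0.4]
opening: 0.3
grip_force: 0.0
```

```bash
python3 - <<'E'
import chk
from h import *
o,ex,ey=rail(); p,R=tool(); q=p[:2]-o; q=np.array([q@ex,q@ey])
c=shot('wrist','w5.png'); c=shot('top','t5.png')
for th in np.arange(1.8,-.01,-.1):
    d=np.array([-np.cos(th),-np.sin(th)]); n=np.array([-np.sin(th),np.cos(th)])
    P=np.array([45.5,-45])+58*d-n*(4+8*abs(n[0])+12.5*abs(n[1])); print(th.round(1),P.round(1),'step x,y',(P-q)[0].round(1),-(P-q)[1].round(1)); q=P
E
```

```text
t 9.5667 rail 84.8 -93.5 z 43.0 open 0.32563439967625274 F [ 0.3 -0.1  0.4] toolx.ex 1.0 ey 0.001 -1.0
1.8 [ 72.9 -98.2] step x,y -11.9 4.6
1.7 [  66.4 -100.8] step x,y -6.5 2.6
1.6 [  59.5 -102.6] step x,y -6.9 1.8
1.5 [  54.2 -103.8] step x,y -5.3 1.2
1.4 [  49.4 -104.5] step x,y -4.8 0.8
1.3 [  44.5 -104.9] step x,y -5.0 0.4
1.2 [  39.4 -104.9] step x,y -5.1 -0.1
1.1 [  34.2 -104.3] step x,y -5.2 -0.5
1.0 [  28.9 -103.3] step x,y -5.3 -1.1
0.9 [  23.6 -101.6] step x,y -5.3 -1.6
0.8 [ 18.3 -99.5] step x,y -5.3 -2.2
0.7 [ 13.2 -96.7] step x,y -5.1 -2.8
0.6 [  8.3 -93.3] step x,y -4.9 -3.4
0.5 [  3.6 -89.3] step x,y -4.6 -4.0
0.4 [ -0.7 -84.7] step x,y -4.3 -4.6
0.3 [ -4.5 -79.6] step x,y -3.8 -5.1
0.2 [ -7.8 -74. ] step x,y -3.3 -5.6
0.1 [-10.5 -67.9] step x,y -2.7 -6.1
-0.0 [-12.5 -61.5] step x,y -2.0 -6.4
```

View pics/w5.png

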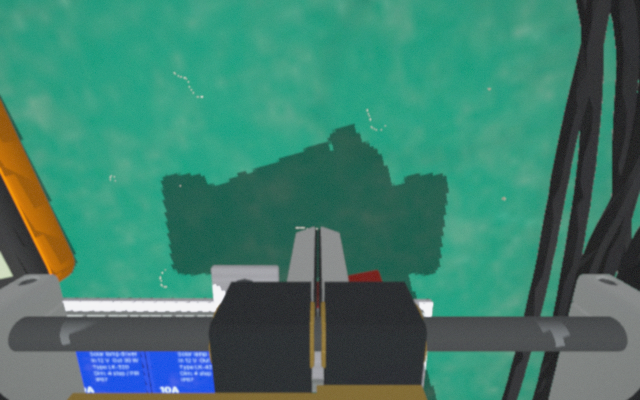

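The finger stands on the outer side of the red arm, which is seen at (365,278), with nothing else nearby. I'll sweep it along the computed arc.

Request:
step_arm([
  [-4,1.5,0,0,0,0],
  [-4,1.5,0,0,0,0],
  [-4,1.5,0,0,0,0],
  [-3,1.3,0,0,0,0],
  [-3.5,1.3,0,0,0,0],
  [-3.5,1,0,0,0,0],
  [-3.5,0.8,0,0,0,0],
  [-5.2,1.2,0,0,0,0],
  [-4.8,0.8,0,0,0,0],
  [-5,0.4,0,0,0,0],
  [-5.1,0,0,0,0,0],
  [-5.2,-0.6,0,0,0,0],
  [-5.3,-1.1,0,0,0,0],
  [-5.3,-1.6,0,0,0,0],
  [-5.3,-2.2,0,0,0,0],
  [0,0,0,0,0,0],
])

```text
time: 11.0
tool_pos: [485.1, 190.1, 43.2]
ee_rot: [3.113, -0.421, -0.002]
contact_force: [0.3, -0.2, -0.1]
opening: 0.4
grip_force: 0.0
```

```bash
python3 - <<'E'
import chk
from h import *
c=shot('wrist','w6.png')
E
```

```text
t 11.0 rail 17.4 -99.1 z 43.2 open 0.37560086407649157 F [ 0.3 -0.2 -0.1] toolx.ex 1.0 ey 0.001 -1.0
```

View pics/w6.png

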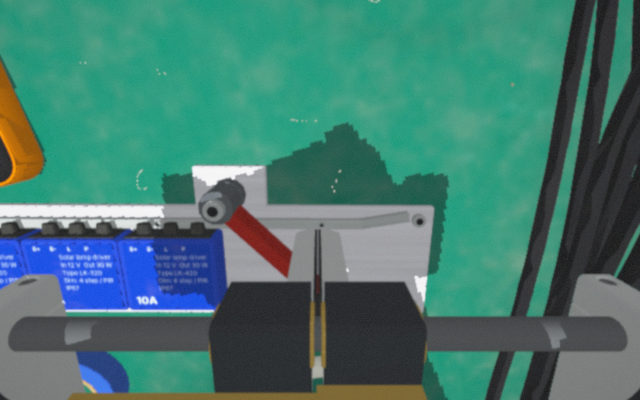

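The keeper is half shut, with its arm running from the pin at (213,207) to the finger at (290,275). The row hasn't moved.

Request:
step_arm([
  [-5.1,-2.8,0,0,0,0],
  [-4.9,-3.4,0,0,0,0],
  [-4.6,-4,0,0,0,0],
  [-4.3,-4.6,0,0,0,0],
  [-3.8,-5.1,0,0,0,0],
  [-1.6,-2.8,0,0,0,0],
  [-1.6,-2.8,0,0,0,0],
  [-1.3,-3,0,0,0,0],
  [-1.3,-3,0,0,0,0],
  [-1,-2,0,0,0,0],
  [0,-2,0,0,0,0],
  [0,0,0,0,0,0],
])

```text
time: 12.05
tool_pos: [467.3, 232.0, 43.3]
ee_rot: [-3.113, 0.422, 0.001]
contact_force: [0.2, 0.0, 0.3]
opening: 0.6
grip_force: 0.0
```

Request:
step_arm([
  [0,-1,0,0,0,0],
  [0,-1,0,0,0,0],
  [0,0,0,0,0,0],
])

```text
time: 12.3
tool_pos: [467.8, 233.6, 43.3]
ee_rot: [3.113, -0.423, -0.001]
contact_force: [-0.8, 0.1, -0.0]
opening: 0.7
grip_force: 0.2
```

```bash
python3 chk.py
```

```text
t 12.3 rail -10.9 -61.8 z 43.3 open 0.6773991833036132 F [-0.8  0.1 -0. ] toolx.ex 1.0 ey 0.0 -1.0
```

Request:
step_arm([
  [0,-0.7,0,0,0,0],
  [0,-0.7,0,0,0,0],
  [0,0,0,0,0,0],
])

```text
time: 12.55
tool_pos: [467.9, 233.9, 43.3]
ee_rot: [3.11, -0.421, -0.002]
contact_force: [-2.5, -5.7, 2.5]
opening: 0.8
grip_force: 3.2
```

Request:
step_arm([
  [0,-0.7,0,0,0,0],
  [0,-0.7,0,0,0,0],
  [0,0,0,0,0,0],
])

```text
time: 12.8
tool_pos: [468.0, 234.1, 43.3]
ee_rot: [3.108, -0.42, -0.004]
contact_force: [-3.6, -11.1, 5.6]
opening: 0.5
grip_force: 6.1
```

Request:
step_arm([
  [0,-0.6,0,0,0,0],
  [0,0,0,0,0,0],
  [0,0,0,0,0,0],
])

```text
time: 13.05
tool_pos: [468.0, 234.2, 43.3]
ee_rot: [3.107, -0.419, -0.005]
contact_force: [-4.7, -13.4, 6.6]
opening: 0.6
grip_force: 7.2
```

The arm is firmly against something, so I'll back off, lift and check.

Request:
step_arm([
  [0,2,0,0,0,0],
  [0,6,0,0,0,0],
  [0,12,0,0,0,0],
  [0,20,0,0,0,0],
  [0,0,-30,0,0,0],
  [0,0,-35,0,0,0],
  [0,0,-35,0,0,0],
  [0,0,-30,0,0,0],
  [-20,20,0,0,0,0],
  [-20,20,0,0,0,0],
  [0,0,0,0,0,0],
  [0,0,0,0,0,0],
])

```text
time: 14.05
tool_pos: [408.4, 169.9, 173.4]
ee_rot: [-3.112, 0.424, -0.002]
contact_force: [0.3, 0.0, 0.2]
opening: 0.7
grip_force: 0.0
```

```bash
python3 - <<'E'
import chk
from h import *
c=shot('wrist','w7.png')
E
```

```text
t 14.05 rail -51.1 -139.1 z 173.4 open 0.6890389568909306 F [0.3 0.  0.2] toolx.ex 1.0 ey -0.001 -1.0
```

View pics/w7.png

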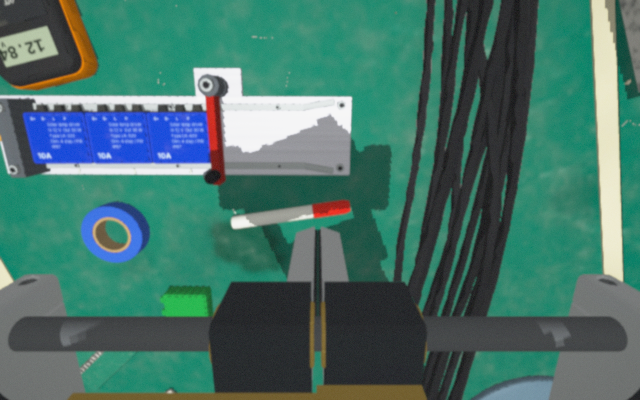

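The keeper lies square across the rail, from the pin at (210,85) to the knob at (213,177). The row (x from 23 to about 209) is closed up against the stop, and the tape, marker and multimeter haven't moved.

```bash
python3 -c "
from workcell import ctrl
print(ctrl.job_done())"
```

```text
the job is handed in; nothing more can be done
None
```

I pushed the row of three drivers home against the end stop, shut the keeper behind it, and handed the job in at about 14 s on the robot's clock; the hand-in returned no verdict.

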